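# Draw a carton press tight with its turnbuckle

### The job

The glued carton stands loose between the two jaws of the bench press. Turn the red-gripped turnbuckle so that its top goes away from you and both jaws draw in, until both rubber pads squeeze the carton firmly, about half sunk on their springs, without crushing it; then press the yellow lock lever fully down. Leave the things lying around the press alone.

Things in the scene. Friction and masses are not known exactly. Their poses are not given: they have to be found in the camera images.
- press: Bench press bolted to the table; blue base plate 260 x 400 x 12 mm. Origin: on the table, 5 mm beyond the plate's middle; x away from the robot (at yaw 0), y left along the jaws' travel, z up. Turnbuckle axis along y at x = -60, z = 92 mm. Carton and pads are on the far side round x = +70 mm, under 80 mm high. Jaw brackets reach z = 112 mm at y = +-110 to +-136 mm, less the jaw travel.
- turnbuckle (a joint): Angle q (rad), grows as the top goes to press +x (tightening); each jaw moves in 5.73 mm per rad. Self-locking. Free turning takes 0.5 N m, 7.7 N at a grip; once both pads bear, 8 N per rad more at the grip. Wanted: 4 N above free (23 N squeeze on the carton); 7 N above crushes it. Wanted squeeze comes at q = 2.2 to 4.1, none below 1.7. Turn slowly to read it: at rest the force sags a little.
- hub (a point): Middle of the turnbuckle: hub 28 to 38 mm thick, y = -50 to 50 mm; four spokes in the plane y = 0, each ending in a freely revolving red grip 16 mm thick, 28 mm long along y, its middle 65 mm from the axis, at q + k 90 deg from upright toward press +x (k = 0..3). Pinch one from above across its flat ends, lead it over the top from 50 deg before to 50 deg after, then take the next.
- jaw_left: Grey left jaw (press +y) with the left threaded rod and a rubber pad on a sprung plate (6 mm travel, 8 N/mm); the pad sits on a screw foot set out by an unmeasured 0 to 6 mm, different each time. Origin coincides with the press's when the turnbuckle is at 0, and moves along press -y.
- jaw_right: Grey right jaw (press -y), the same, moving along press +y; its pad sits on a screw foot set out by an unmeasured 0 to 14 mm, so positions do not tell when the carton is held.
- lock (a joint): Yellow-tipped lock lever on the outer side of the right jaw (rad): 0 = raised 52 degrees, 0.9 = fully down, level. Pivot along the press's y direction at press x = 35, z = 92, y = -150 mm (moves in with the right jaw); it points to press -x. Needs about 2 N at its tip to move and stays where left.
- lock_grip (a point): Point on the lever's axis inside the yellow sleeve (16 mm thick), 70 mm from its pivot and 23 mm short of the rounded end; push down here. When the lever is fully down it is 92 mm above the table.
- carton: Small brown and white carton, 71 mm along x, 110 mm along y, 62 mm high, 0.2 kg, standing on the press's base plate between the pads. Origin: centre of the underside.
- tape: Red tape roll lying flat, 92 mm across, 19 mm high (bystander).
- meter: Yellow handheld meter lying flat, 140 x 68 x 23 mm (bystander).
- pen: Marker with blue cap end, 138 x 19 x 18 mm (bystander).
- clip: Blue plastic tube clamp, 114 x 27 x 7 mm (bystander).
Mind the look-alikes: they are no part of the job. There is more than one size of the carton; the job needs the largest.

How it is judged:
By the outcome, as a careful person would: the job done as asked, in the order asked, and still so for the second after the job is handed in, with the robot touching nothing.
It also fails if it takes over 69 s, if anything falls off the work surface, if the arm or the gripper's body presses on something with over 40 N, if the wrist force passes 120 N, or if a joint passes its speed limit or range.

### The arm

A 6-joint arm with a two-finger parallel gripper is mounted at the origin on a cart in front of the work surface, level with it; the furniture and walls round the work are solid. World frame = base frame: x ahead of the robot, y to its left, z up, the work surface at z = 0. Lengths are in m, angles in rad, forces in N, time in s.
With the tool pointing down it reaches from about 0.275 to 0.975 m from the base axis. Payload 8.4 kg.
Tool frame: the origin (TCP) lies at the very end of the fingers, on their centre line; the grasp point (between the pads) lies 19 mm behind it (tcp_to_grasp is the distance from the TCP to the grasp point, in m); z points along the fingers, y is the line along which they close (so a half turn about z gives the same grasp; the last joint's range is limited). The gripper opens to 92 mm and grips with 3 to 60 N. Pads are 20 mm wide; open, the fingers measure 128 mm over their backs; the gripper's body (75 mm by 189 mm) begins 69 mm behind the grasp point.
Start: joints at [1.255, 0.353, 1.633, -0, 1.155, -0.002], TCP at [0.193, 0.594, 0.215] pointing down, gripper open.
Joint ranges: [-2.63, 2.63], [-0.92, 2.1], [0.06, 2.66], [-1.3, 4.44], [0, 2.69], [-3.02, 3.02]. Speed limits (rad/s): [2.22, 2.22, 2.79, 3.14, 3.14, 3.14].

### API

Orientations are given as a rotation vector (axis times angle).
In Python, from workcell import sense, capture, close_job, masks_of, place_of, tcp_to_grasp gives the robot as it stands.
- The arm moves only by the tool apply_moves, never from a script. Its argument "plan" is a list that holds one entry, the list of rows, each a list of 5 numbers: the finger opening in cm, from 0 to 9.19, then the shift along the world's x, y, z in cm, then the turn about the world's z in degrees. In form: [[[fingers, tx, ty, tz, roll], ...]]. A call has 1 to 8 rows; each row is the pose to reach, as a shift and turn from the pose commanded when the call began; what a row does not reach only later rows make up. A row lasts 1/8 s, in which the tool goes at most 62.5 mm and 10.7 degrees, less where a joint would pass 70% of its speed; a pose out of reach is approached as far as the arm can. A call with a gripper value outside its range is refused whole. The fingers move at their own pace and stop on an object; "force" is the grip in N (left out, the last holds). Time passes only in rows, so rows that repeat a pose let the fingers close. It gives the time, the measured TCP pose, the force, the opening and the grip force at its end, in the units of the state.
- sense(): the state, without advancing time (a new reading comes with each control period).
- capture(name): name is "scene" or "top" or "wrist"; returns a dict with "frame" (400x640x3 uint8, blue, green, red), "K" (3x3 intrinsics, pixels), "position" and "orientation" of the camera in the world; the wrist camera has in their place "mount" (4x4, takes a point from camera to tool coordinates, whose origin is the TCP and whose axes are the flange's). Camera axes: x right, y down, z forward; pixel columns grow to the right and rows downward; lengths in m; the calibration is good to about 2 mm. A picture is of the moment at which its call begins: read the wrist's pose just before it. There is no depth.
- close_job(): hands the job in; it is judged then, once.
Trained networks look in the newest picture that a camera, given by its name, has taken for a name from the list of things; names that differ only in an ending like _2 or _b are one class to them, and where a whole thing is asked for, a point or a joint stands for the part that bears it (a point fixed in the world has none). Each returns a list of dicts, best first, with "conf" (0 to 1); they miss things now and then, are a little off and sometimes report something else, mostly with a low value. They report only what shows in the picture. A call takes as long as a camera call. They do not tell look-alikes from the thing itself.
- masks_of(name, camera): "region" (400x640 bool, what is visible of it).
- place_of(name, camera): "position" ([x, y, z] in m, in the coordinates of the camera as it stood for that picture, good to about 4 mm: a listed point, or the origin of a listed thing).
The state is a dict: "time_s": time; "joints": joint angles; "dq": joint speeds; "joint_torque": joint torques, N m; "tool_pos": TCP position; "tcp_rot": TCP orientation; "wrist_force": force on the tool from outside, world axes, zero at the start; "moment": the same for the moment, N m; "gripper_width": finger opening in m; "grasp_force": force on a finger pad.
Only numpy, scipy, OpenCV 4.12 (cv2) and the standard library are available. Lean on these libraries where they do the work, as an engineer would, in place of code of your own. Each camera call takes 0.05 s, during which the arm holds its last target. There are 200 camera calls.

## Working session

There is one attempt and no reset: what is moved stays moved. The work goes in short steps, Python scripts to look and compute and a tool call to move; the robot and the scene stay as the last step left them, time stands still between calls to the robot, and variables do not carry over. Pictures are saved under pics/ and viewed, at most 10 in all, crops included, and the job is handed in when it is done.

Besides the shell and the picture viewer there is one more tool, called as name(argument=value, ...), one argument or row to a line, values as JSON. apply_moves: Moves the arm, as the interface text tells. Its arguments: {"type":"object","properties":{"plan":{"type":"array","items":{"type":"array","items":{"type":"array","items":{"type":"number"}}}},"force":{"type":"number"}},"required":["plan"]}

```bash
mkdir -p pics
cat > h.py <<'E'
from workcell import *
import numpy as np, cv2
from scipy.spatial.transform import Rotation as R
def rot(o):
    o=np.array(o,float)
    if o.shape==(3,3): return o
    if o.size==3: return R.from_rotvec(o).as_matrix()
    return R.from_quat(o).as_matrix()
def pose(c,s=None):
    if 'mount' in c:
        T=np.eye(4);T[:3,:3]=R.from_rotvec(s['tcp_rot']).as_matrix();T[:3,3]=s['tool_pos'];M=T@np.array(c['mount']);return M[:3,:3],M[:3,3]
    return rot(c['orientation']),np.array(c['position'])
def world(name,cam,c,s=None):
    Rm,p=pose(c,s)
    return [(round(d['conf'],2),np.round(Rm@np.array(d['position'])+p,4)) for d in place_of(name,cam)]
def proj(P,c,s=None):
    Rm,p=pose(c,s);q=np.array(c['K'])@(Rm.T@(np.array(P)-p));return q[:2]/q[2]
E
python3 - <<'E'
from h import *
s=sense();print(s['tcp_rot'],s['wrist_force'],tcp_to_grasp)
for cam in('scene','top'):
    c=capture(cam);cv2.imwrite(f'pics/{cam}.png',c['frame']);print(cam,c['orientation'],c['position'])
    for n in('press','hub','jaw_left','jaw_right','lock_grip','carton','tape','meter','pen','clip'):print(n,world(n,cam,c))
E
```

```text
[-4.90835550e-01 -3.10278707e+00  2.14449911e-03] [0.33721376 0.22715262 0.05713087] 0.0187
scene [-2.32073826  0.53539881 -0.20857972] [ 0.21849762 -0.78553299  0.99343315]
press [(0.71, array([ 0.5455,  0.0379, -0.0025]))]
hub [(0.81, array([0.4859, 0.0364, 0.0903]))]
jaw_left [(0.58, array([0.4905, 0.0349, 0.0893]))]
jaw_right [(0.66, array([ 0.5472,  0.0438, -0.0057]))]
lock_grip [(0.7, array([ 0.5331, -0.1095,  0.1416]))]
carton [(0.76, array([ 7.841e-01, -8.110e-02, -6.000e-04])), (0.71, array([ 7.584e-01,  4.700e-02, -7.000e-04])), (0.6, array([0.6185, 0.0404, 0.01  ]))]
tape [(0.73, array([ 0.4912,  0.4278, -0.0073]))]
meter [(0.83, array([ 0.6475, -0.4079, -0.0017])), (0.54, array([ 0.5452,  0.0437, -0.0012]))]
pen [(0.91, array([ 0.431 , -0.4012, -0.0069])), (0.36, array([ 0.6455, -0.4074, -0.0018])), (0.34, array([ 0.4876,  0.4284, -0.0048]))]
clip [(0.4, array([ 0.615 ,  0.418 , -0.0012]))]
top [-2.18078428  2.13038669 -0.12320341] [0.4200142  0.00545112 1.47284793]
press [(0.9, array([ 0.5484,  0.033 , -0.0015]))]
hub [(0.95, array([0.4898, 0.0395, 0.0901]))]
jaw_left []
jaw_right [(0.21, array([0.5455, 0.0332, 0.0028]))]
lock_grip [(0.66, array([ 0.5316, -0.1083,  0.1439]))]
carton [(0.97, array([ 7.809e-01, -6.970e-02,  4.000e-04])), (0.84, array([ 0.7603,  0.044 , -0.0025])), (0.81, array([0.6128, 0.0416, 0.0149]))]
tape [(0.93, array([ 0.4833,  0.4293, -0.0018])), (0.16, array([0.4899, 0.0378, 0.0955]))]
meter [(0.67, array([ 0.4876,  0.4275, -0.0017]))]
pen [(0.63, array([ 0.4282, -0.3934,  0.0037]))]
clip [(0.46, array([6.115e-01, 4.206e-01, 6.000e-04]))]
```

View pics/scene.png

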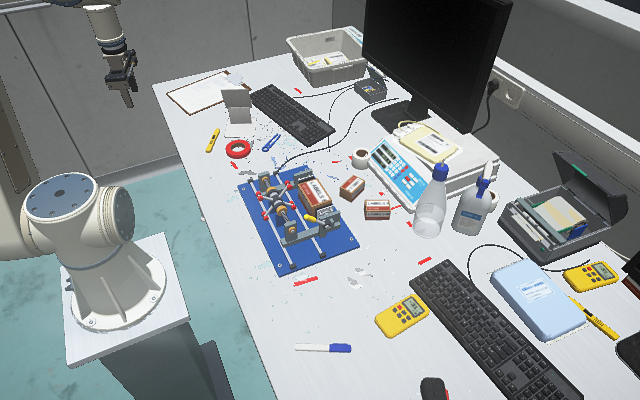

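View pics/top.png

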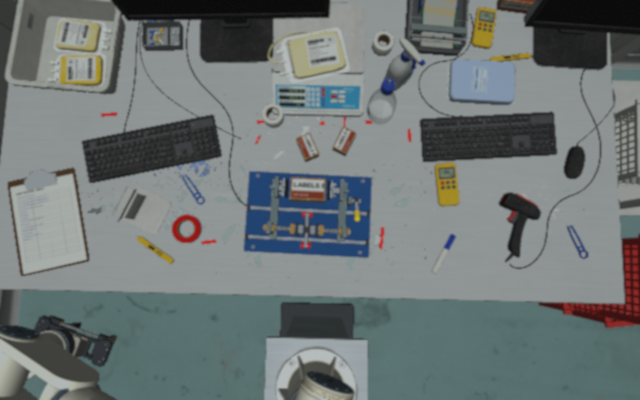

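The top view shows the press around (308,214), with the red grips near (308,214) and (306,244) and the yellow lever tip near (357,213). There are three cartons. Those at (306,146) and (344,140) stand loose and are smaller. The largest is at (308,188) between the jaws, which fits the description, and I'll confirm it in a close wrist view.

Run:
```python
from h import *
s=sense();print('tool y',R.from_rotvec(s['tcp_rot']).as_matrix().round(3).tolist())
c=capture('top');f=c['frame'];Rm,p=pose(c)
hsv=cv2.cvtColor(f,cv2.COLOR_BGR2HSV)
m=cv2.inRange(hsv,(100,120,60),(125,255,255));m[:150]=0;m[280:]=0;m[:,:225]=0;m[:,390:]=0
v,u=np.nonzero(m);
d=np.c_[u,v,np.ones(len(u))]@np.linalg.inv(c['K']).T@Rm.T
P=p+d*((0.012-p[2])/d[:,2])[:,None]
print(cv2.minAreaRect(P[:,:2].astype(np.float32)*1000))
```

```text
tool y [[-0.951, 0.309, 0.0], [0.309, 0.951, 0.0], [-0.0, 0.0, -1.0]]
((543.13134765625, 39.44865417480469), (391.7643127441406, 252.88612365722656), 88.32979583740234)
```

apply_moves(
  plan=[
    [[5,3,-5,3,4],[5,6,-10,6,8],[5,8,-15,9,12],[5,11,-20,12,16],[5,14,-25,12,17],[5,16,-30,12,17],[5,18,-35,12,17],[5,20,-40,12,17]],
  ],
)

```text
time_s: 2.15
tool_pos: [0.3933, 0.1928, 0.3349]
tcp_rot: [0.027, 3.141, 0.001]
wrist_force: [1.0, 0.6, 0.1]
gripper_width: 0.0496
grasp_force: 0.0
```

apply_moves(
  plan=[
    [[5,3,-5,0,0],[5,5,-10,0,0],[5,7,-15,0,0],[5,7,-15,0,0]],
  ],
)

```text
time_s: 2.65
tool_pos: [0.4637, 0.0416, 0.3346]
tcp_rot: [0.034, 3.141, -0.001]
wrist_force: [0.1, -0.3, -0.4]
gripper_width: 0.05
grasp_force: 0.0
```

Run:
```python
from h import *
s=sense();print(s['time_s'],s['tool_pos'],R.from_rotvec(s['tcp_rot']).as_matrix().round(3)[:,1],s['wrist_force'])
c=capture('wrist');cv2.imwrite('pics/w1.png',c['frame'])
for n in('press','hub','jaw_left','jaw_right','lock_grip','carton'):print(n,world(n,'wrist',c,s))
for y in(-1.7,0,1.7):
  a=np.radians(y);print(y,[proj(np.array([.548,.039,0])+np.array([np.cos(a)*x-np.sin(a)*yy,np.sin(a)*x+np.cos(a)*yy,.012]),c,s).round() for x in(-.135,.125) for yy in(-.2,.2)])
print(proj([.488,.04,.092],c,s))
```

```text
2.65 [0.46374372 0.04156772 0.33458905] [ 0.022  1.    -0.001] [ 0.09054404 -0.31895723 -0.35001251]
press [(0.71, array([ 0.5474,  0.0359, -0.0017]))]
hub [(0.91, array([0.491 , 0.0404, 0.0918]))]
jaw_left []
jaw_right []
lock_grip [(0.76, array([ 0.5287, -0.1085,  0.1394]))]
carton [(0.76, array([0.7589, 0.0464, 0.0012])), (0.71, array([ 0.7793, -0.0752,  0.0019])), (0.7, array([0.6112, 0.0411, 0.0116]))]
-1.7 [array([195., 135.]), array([448., 137.]), array([209., 283.]), array([431., 284.])]
0 [array([193., 139.]), array([445., 133.]), array([212., 285.]), array([434., 281.])]
1.7 [array([191., 143.]), array([443., 129.]), array([214., 288.]), array([436., 278.])]
[320.56882498 193.13449307]
```

View pics/w1.png

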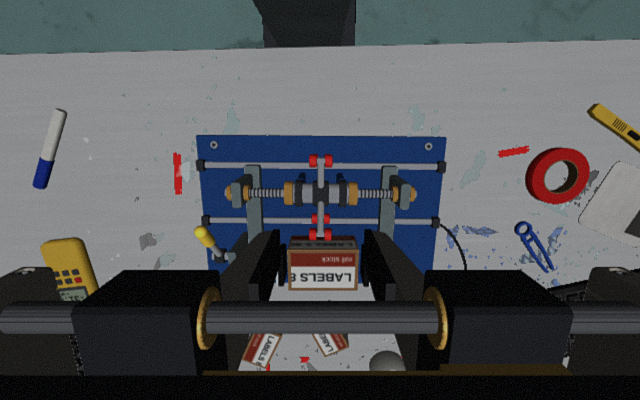

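The carton in the press at (321,265) is clearly the largest of the three. The red grips are at about (320,160), (320,219) and (320,235), and the near plate edge gives a yaw of about -1.7°. Next I'll fit the starting q.

```bash
cat >> h.py <<'E'
YAW=np.radians(-1.7);O=np.array([.5475,.038,0])
def P2W(x,y,z): return O+np.array([np.cos(YAW)*x-np.sin(YAW)*y,np.sin(YAW)*x+np.cos(YAW)*y,z])
def grips(q): return [P2W(-.06+.065*np.sin(q+k*np.pi/2),0,.092+.065*np.cos(q+k*np.pi/2)) for k in range(4)]
E
python3 - <<'E'
from h import *
s=sense();c=capture('wrist');f=c['frame']
hsv=cv2.cvtColor(f,cv2.COLOR_BGR2HSV)
m=cv2.inRange(hsv,(0,150,90),(8,255,255))|cv2.inRange(hsv,(172,150,90),(180,255,255))
n,l,st,ce=cv2.connectedComponentsWithStats(m)
for i in range(1,n):
    if st[i,4]>15 and 290<ce[i][0]<350:print(st[i],ce[i].round(1))
for q in range(0,90,10):print(q,[proj(g,c,s).round().astype(int).tolist() for g in grips(np.radians(q))])
print(pose(c,s)[1])
E
```

```text
[306 156   9  12  89] [309.4 161.2]
[322 156   7  12  83] [325.  161.6]
[309 215   5   9  44] [311.  219.1]
[321 215   6   9  49] [323.2 219. ]
[306 230   7  11  73] [308.8 235.2]
[321 230   7  12  77] [323.9 235.7]
[287 254  65  13 677] [316.8 260. ]
[328 335  15  15  74] [335.  341.8]
[297 358   9   5  34] [300.8 359.7]
0 [[317, 206], [317, 237], [318, 185], [318, 146]]
10 [[316, 215], [317, 234], [318, 178], [318, 148]]
20 [[316, 223], [317, 230], [318, 171], [318, 151]]
30 [[316, 229], [317, 224], [318, 165], [317, 156]]
40 [[316, 235], [317, 219], [318, 160], [317, 162]]
50 [[316, 238], [317, 212], [318, 155], [317, 169]]
60 [[317, 240], [318, 206], [318, 151], [317, 178]]
70 [[317, 241], [318, 199], [318, 148], [317, 187]]
80 [[317, 240], [318, 192], [318, 147], [317, 197]]
[0.39197745 0.04712203 0.50602311]
```

q is about 40° (mod 90), so the near grip sits at -50° from upright, its middle around (0.438, 0.041, 0.134).

apply_moves(
  plan=[
    [[5,-1.3,0,-6,-0.5],[5,-2.6,0,-12,-0.5],[5,-2.6,0,-17,-0.5],[5,-2.6,0,-20,-0.5],[5,-2.6,0,-22,-0.5],[5,-2.6,0,-22,-0.5]],
  ],
)

```text
time_s: 3.8
tool_pos: [0.4358, 0.0449, 0.1135]
tcp_rot: [-0.039, -3.138, 0.0]
wrist_force: [-0.5, 0.1, 0.4]
gripper_width: 0.0498
grasp_force: 0.0
```

Run:
```python
from h import *
s=sense();print(s['time_s'],s['tool_pos'],R.from_rotvec(s['tcp_rot']).as_matrix().round(3)[:,1],s['wrist_force'])
c=capture('wrist');cv2.imwrite('pics/w2.png',c['frame'])
T=np.array(s['tool_pos']);print('grasp pt',proj(T+[0,0,.0187],c,s),'grips',[proj(g,c,s).round() for g in grips(np.radians(40))])
print(world('hub','wrist',c,s))
```

```text
3.8 [0.4357833  0.04491585 0.11354493] [ 0.025  1.    -0.   ] [-0.47526429  0.10310674  0.42430836]
grasp pt [320.65796382 256.95372071] grips [array([314., 410.]), array([316., 324.]), array([317., 223.]), array([314., 262.])]
[(0.82, array([0.4901, 0.038 , 0.0908]))]
```

View pics/w2.png

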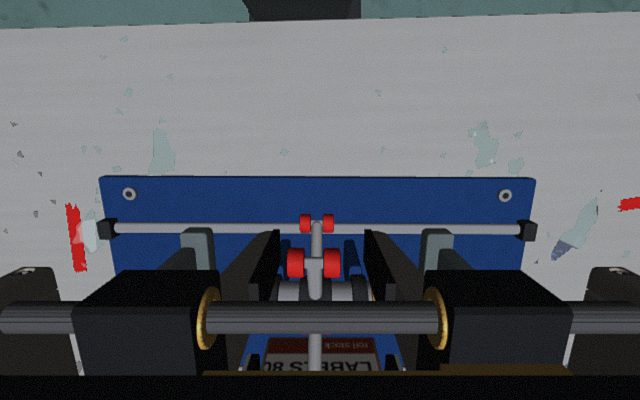

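The grip shows at (314,263) where I predicted (314,262), between the fingers. I'll correct by +0.2, -0.35 and +0.15 cm, then close.

apply_moves(
  plan=[
    [[5,0.2,-0.35,0.1,0],[5,0.2,-0.35,0.1,0],[2,0.2,-0.35,0.1,0],[2,0.2,-0.35,0.1,0],[2,0.2,-0.35,0.1,0]],
  ],
  force=40,
)

```text
time_s: 4.53
tool_pos: [0.4389, 0.0406, 0.1157]
tcp_rot: [0.04, 3.141, -0.001]
wrist_force: [-0.5, -4.2, 1.2]
gripper_width: 0.0275
grasp_force: 40.0
```

apply_moves(
  plan=[
    [[2,0.4,0,0.45,0],[2,0.85,0,0.85,0],[2,1.35,0,1.2,0],[2,1.85,0,1.5,0],[2,2.4,-0.1,1.8,0],[2,2.95,-0.1,2,0],[2,3.5,-0.1,2.2,0],[2,4.1,-0.1,2.27,0]],
  ],
)

```text
time_s: 5.52
tool_pos: [0.4774, 0.0395, 0.1379]
tcp_rot: [-0.04, -3.135, 0.002]
wrist_force: [-9.6, -5.5, 6.6]
gripper_width: 0.0276
grasp_force: 40.0
```

apply_moves(
  plan=[
    [[2,0.44,0,0.04,0],[2,0.88,0,0.06,0],[2,1.33,0,0.05,0],[2,1.78,-0.05,0,0],[2,2.22,-0.05,-0.08,0],[2,2.67,-0.05,-0.19,0],[2,3.1,-0.1,-0.33,0],[2,3.52,-0.1,-0.5,0]],
  ],
)

```text
time_s: 6.52
tool_pos: [0.5143, 0.0384, 0.1337]
tcp_rot: [-0.04, -3.139, 0.002]
wrist_force: [-6.0, -5.9, 5.6]
gripper_width: 0.0274
grasp_force: 40.0
```

```bash
cat >> h.py <<'E'
def tang(s):
    d=np.array(s['tool_pos'])-P2W(-.06,0,.092);x=d[0];z=d[2]+.0187;a=np.arctan2(x,z);F=np.array(s['wrist_force'])
    return dict(t=s['time_s'],deg=np.degrees(a).round(1),r=np.hypot(x,z).round(4),Ft=(-F[0]*np.cos(a)+F[2]*np.sin(a)).round(2),Fr=(F[0]*np.sin(a)+F[2]*np.cos(a)).round(2),Fy=F[1].round(1),M=np.round(s['moment'],2),w=s['gripper_width'])
E
python3 -c "
from h import *
print(tang(sense()))"
```

```text
{'t': 6.525, 'deg': np.float64(23.9), 'r': np.float64(0.0661), 'Ft': np.float64(7.71), 'Fr': np.float64(2.67), 'Fy': np.float64(-5.9), 'M': array([-0.98,  1.08,  0.08]), 'w': 0.027417378636096737}
```

apply_moves(
  plan=[
    [[2,0.3,0,-0.15,0],[2,0.61,0,-0.31,0],[2,0.9,0,-0.49,0],[2,1.18,0,-0.68,0],[2,1.45,0,-0.89,0],[2,1.71,-0.05,-1.11,0],[2,2.03,-0.05,-1.43,0],[2,2.34,-0.05,-1.76,0]],
  ],
)

```text
time_s: 7.52
tool_pos: [0.538, 0.0377, 0.1163]
tcp_rot: [-0.04, -3.14, 0.002]
wrist_force: [-7.0, -5.9, 8.2]
gripper_width: 0.0276
grasp_force: 40.0
```

```bash
python3 -c "
from h import *
s=sense();print(tang(s),s['wrist_force'])"
```

```text
{'t': 7.525, 'deg': np.float64(49.6), 'r': np.float64(0.0663), 'Ft': np.float64(10.75), 'Fr': np.float64(-0.02), 'Fy': np.float64(-5.9), 'M': array([-1.08,  1.11,  0.01]), 'w': 0.027556932662227012} [-6.98515823 -5.87772707  8.16814528]
```

apply_moves(
  plan=[
    [[2,0.07,0,-0.09,0],[2,0.14,0,-0.18,0]],
  ],
)

```text
time_s: 7.78
tool_pos: [0.5395, 0.0377, 0.1146]
tcp_rot: [-0.04, -3.14, 0.002]
wrist_force: [-6.0, -6.8, 8.3]
gripper_width: 0.0277
grasp_force: 40.0
```

```bash
python3 -c "
from h import *
s=sense();print(tang(s),s['wrist_force'],s['joint_torque'])
c=capture('wrist');f=c['frame'];cv2.imwrite('pics/w3.png',cv2.resize(f,None,fx=1.25,fy=1.25))
s=sense();print(tang(s))
print('lock',world('lock_grip','wrist',c,s),world('jaw_right','wrist',c,s))
c=capture('scene');print(world('lock_grip','scene',c));g=c['frame'][150:280,215:375];cv2.imwrite('pics/s3.png',cv2.resize(g,None,fx=4.5,fy=4.5,interpolation=cv2.INTER_CUBIC))
c=capture('top');print(world('lock_grip','top',c))
s=sense();print(tang(s))
"
```

```text
{'t': 7.775, 'deg': np.float64(51.5), 'r': np.float64(0.0664), 'Ft': np.float64(10.22), 'Fr': np.float64(0.46), 'Fy': np.float64(-6.8), 'M': array([-1.11,  1.04,  0.01]), 'w': 0.027744314774575916} [-6.00307796 -6.78775635  8.28873111] [ 3.33658464e+00 -4.88686609e+01 -2.85386539e+01  1.64104320e+00
 -2.09409937e+00  1.86884153e-02]
{'t': 7.825, 'deg': np.float64(51.6), 'r': np.float64(0.0663), 'Ft': np.float64(8.92), 'Fr': np.float64(0.58), 'Fy': np.float64(-7.0), 'M': array([-1.08,  0.96,  0.05]), 'w': 0.02699378829362173}
lock [(0.79, array([ 0.5298, -0.1006,  0.1405]))] []
[(0.63, array([ 0.528 , -0.0987,  0.14  ]))]
[(0.53, array([ 0.5305, -0.0944,  0.1428]))]
{'t': 8.125, 'deg': np.float64(51.6), 'r': np.float64(0.0664), 'Ft': np.float64(7.35), 'Fr': np.float64(0.32), 'Fy': np.float64(-7.1), 'M': array([-1.07,  0.86,  0.06]), 'w': 0.027461263221946575}
```

View pics/s3.png

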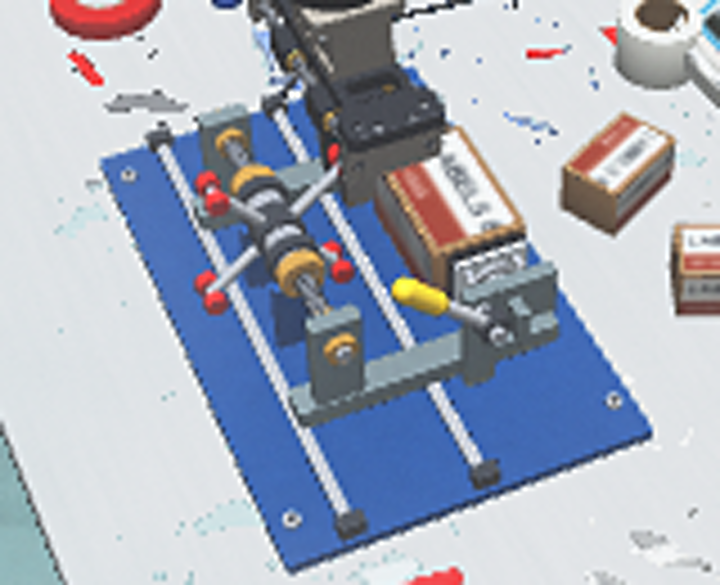

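The scene view shows the lever raised at (420,293) and the right pad close to the carton. The force has begun to rise, with q around 2.4. I'll regrip the next spoke, now at about -38°, and read the force slowly there.

apply_moves(
  plan=[
    [[5,0,0,0,0],[5,0,0,0,0],[5,0,0,0,0],[5,0,0,4,0],[5,0,0,8,0],[5,-4.5,0.1,8,0],[5,-9.1,0.2,8,0],[5,-9.1,0.2,8,0]],
  ],
)

```text
time_s: 9.12
tool_pos: [0.4462, 0.0406, 0.1938]
tcp_rot: [-0.04, -3.14, -0.0]
wrist_force: [0.9, 0.2, 0.5]
gripper_width: 0.0497
grasp_force: 0.0
```

Run:
```python
from h import *
import h
s=sense();print(s['time_s'],s['tool_pos'],s['wrist_force'],s['gripper_width'])
c=capture('wrist');f=c['frame'];print('lock',world('lock_grip','wrist',c,s))
hsv=cv2.cvtColor(f,cv2.COLOR_BGR2HSV)
m=cv2.inRange(hsv,(0,150,90),(8,255,255))|cv2.inRange(hsv,(172,150,90),(180,255,255))
n,l,st,ce=cv2.connectedComponentsWithStats(m)
for i in range(1,n):
    if st[i,4]>15 and 270<ce[i][0]<370:print(st[i],ce[i].round(1))
h.O=np.array([.5485,.038,0])
for q in(46,49,51.5,54):print(q,[proj(g,c,s).round(1).tolist() for g in grips(np.radians(q))])
```

```text
9.125 [0.44615745 0.04058199 0.19379375] [0.93288456 0.18395445 0.52926513] 0.04973761904986369
lock []
[308 177   9  14 121] [312.1 183.6]
[327 177   8  14 111] [330.5 183.6]
[303 211  12  19 220] [308.4 220.2]
[329 211  11  19 204] [333.9 220.2]
[309 261   8   6  33] [312.2 264.2]
[326 261   8   6  32] [329.9 264.2]
[282 334  89   5 416] [326.3 336.1]
46 [[321.1, 315.6], [321.2, 265.4], [321.5, 187.2], [321.5, 213.3]]
49 [[321.1, 316.2], [321.2, 262.5], [321.5, 185.6], [321.5, 217.3]]
51.5 [[321.1, 316.4], [321.2, 260.1], [321.5, 184.3], [321.5, 220.7]]
54 [[321.1, 316.6], [321.2, 257.7], [321.5, 183.1], [321.5, 224.2]]
```

apply_moves(
  plan=[
    [[5,0.2,0,-4,0],[5,0.2,0,-6.5,0],[5,0.2,0,-7,0],[5,0.2,0,-7,0],[2,0.2,0,-7,0],[2,0.2,0,-7,0],[2,0.2,0,-7,0]],
  ],
  force=40,
)

```text
time_s: 10.1
tool_pos: [0.4514, 0.0402, 0.1245]
tcp_rot: [0.04, 3.14, -0.001]
wrist_force: [0.5, -2.5, 3.0]
gripper_width: 0.0273
grasp_force: 40.0
```

```bash
sed -i 's/\.5475/.5485/' h.py; python3 -c "
from h import *
s=sense();print(tang(s),s['wrist_force'],s['tool_pos'])"
```

```text
{'t': 10.1, 'deg': np.float64(-35.9), 'r': np.float64(0.0633), 'Ft': np.float64(-2.15), 'Fr': np.float64(2.17), 'Fy': np.float64(-2.5), 'M': array([-0.46,  0.  , -0.02]), 'w': 0.027260606721354646} [ 0.46991709 -2.53744544  3.01462003] [0.45144535 0.04021917 0.12454875]
```

apply_moves(
  plan=[
    [[2,0.07,0,0.05,0],[2,0.14,0,0.1,0],[2,0.21,0,0.15,0],[2,0.28,0,0.2,0],[2,0.35,0,0.25,0],[2,0.42,0,0.29,0]],
  ],
)

```text
time_s: 10.85
tool_pos: [0.452, 0.0402, 0.1251]
tcp_rot: [-0.04, -3.135, 0.001]
wrist_force: [-6.8, -3.1, -9.7]
gripper_width: 0.0273
grasp_force: 40.0
```

```bash
python3 -c "
from h import *
s=sense();print(tang(s),s['wrist_force'],s['tool_pos'])"
```

```text
{'t': 10.85, 'deg': np.float64(-35.2), 'r': np.float64(0.0634), 'Ft': np.float64(11.15), 'Fr': np.float64(-4.05), 'Fy': np.float64(-3.1), 'M': array([-0.53,  0.96,  0.  ]), 'w': 0.02733372992026619} [-6.77049912 -3.0515282  -9.74107073] [0.45196621 0.04019117 0.12509548]
```

apply_moves(
  plan=[
    [[2,0.07,0,0.05,0],[2,0.14,0,0.09,0],[2,0.21,0,0.14,0]],
  ],
)

```text
time_s: 11.22
tool_pos: [0.4537, 0.0402, 0.1264]
tcp_rot: [-0.04, -3.134, 0.001]
wrist_force: [-6.4, -3.4, -8.8]
gripper_width: 0.0274
grasp_force: 40.0
```

```bash
python3 -c "
from h import *
s=sense();print(tang(s),s['wrist_force'],s['tool_pos'])"
```

```text
{'t': 11.225, 'deg': np.float64(-33.3), 'r': np.float64(0.0635), 'Ft': np.float64(10.17), 'Fr': np.float64(-3.82), 'Fy': np.float64(-3.4), 'M': array([-0.53,  1.08,  0.03]), 'w': 0.0274336400053345} [-6.40928916 -3.44292664 -8.76862087] [0.45369015 0.04017396 0.12640864]
```

apply_moves(
  plan=[
    [[2,0.07,0,0.04,0],[2,0.15,0,0.08,0],[2,0.22,0,0.12,0],[2,0.3,0,0.17,0]],
  ],
)

```text
time_s: 11.72
tool_pos: [0.4561, 0.0401, 0.128]
tcp_rot: [-0.04, -3.133, 0.001]
wrist_force: [-9.1, -3.7, -7.6]
gripper_width: 0.0272
grasp_force: 40.0
```

```bash
python3 -c "
from h import *
s=sense();print(tang(s),s['wrist_force'],s['tool_pos'])"
```

```text
{'t': 11.725, 'deg': np.float64(-30.7), 'r': np.float64(0.0636), 'Ft': np.float64(11.66), 'Fr': np.float64(-1.92), 'Fy': np.float64(-3.7), 'M': array([-0.61,  1.49,  0.05]), 'w': 0.027181998574502014} [-9.05119113 -3.69313406 -7.60512519] [0.45607006 0.04007286 0.12801319]
```

apply_moves(
  plan=[
    [[2,0.08,0,0.04,0],[2,0.15,0,0.08,0]],
  ],
)

```text
time_s: 11.98
tool_pos: [0.4573, 0.0401, 0.1288]
tcp_rot: [-0.04, -3.132, 0.002]
wrist_force: [-10.6, -3.8, -6.6]
gripper_width: 0.0275
grasp_force: 40.0
```

```bash
python3 -c "
from h import *
s=sense();print(tang(s),s['wrist_force'],s['tool_pos'])"
```

```text
{'t': 11.975, 'deg': np.float64(-29.4), 'r': np.float64(0.0637), 'Ft': np.float64(12.51), 'Fr': np.float64(-0.54), 'Fy': np.float64(-3.8), 'M': array([-0.61,  1.69,  0.08]), 'w': 0.02747780140631917} [-10.6395107   -3.825545    -6.60002105] [0.45730394 0.04006024 0.12879869]
```

apply_moves(
  plan=[
    [[2,0.07,0,0.04,0]],
  ],
)

```text
time_s: 12.1
tool_pos: [0.4579, 0.04, 0.1292]
tcp_rot: [-0.04, -3.132, 0.002]
wrist_force: [-11.0, -4.6, -5.6]
gripper_width: 0.0273
grasp_force: 40.0
```

apply_moves(
  plan=[
    [[2,0.05,0,0.03,0]],
  ],
)

```text
time_s: 12.22
tool_pos: [0.4584, 0.04, 0.1295]
tcp_rot: [-0.04, -3.132, 0.002]
wrist_force: [-9.6, -3.7, -5.5]
gripper_width: 0.0272
grasp_force: 40.0
```

```bash
python3 -c "
from h import *
s=sense();print(tang(s),s['wrist_force'],s['tool_pos'])"
```

```text
{'t': 12.225, 'deg': np.float64(-28.2), 'r': np.float64(0.0637), 'Ft': np.float64(11.12), 'Fr': np.float64(-0.33), 'Fy': np.float64(-3.7), 'M': array([-0.67,  1.65,  0.01]), 'w': 0.027159171793549486} [-9.6414474  -3.74405639 -5.54325698] [0.45841738 0.04003986 0.12948706]
```

The readings while turning average about 11.9 N, close to the wanted 11.7 N. I'll stop here, release, lift clear and re-measure the lever.

apply_moves(
  plan=[
    [[5,0,0,0,0],[5,0,0,0,0],[5,0,0,0,0],[5,0,0,4,0],[5,0,0,9,0],[0,-1,-4,14,0],[0,-2,-8,17,0],[0,-2,-8,17,0]],
  ],
)

```text
time_s: 13.22
tool_pos: [0.4441, -0.0414, 0.3043]
tcp_rot: [0.045, 3.135, -0.001]
wrist_force: [0.8, -0.3, -0.6]
gripper_width: 0.0219
grasp_force: 0.0
```

Run:
```python
from h import *
s=sense();print(s['time_s'],s['tool_pos'],s['wrist_force'],s['gripper_width'])
c=capture('wrist');f=c['frame'];cv2.imwrite('pics/w4.png',cv2.resize(f[100:400,150:550],None,fx=2,fy=2))
print('lock',world('lock_grip','wrist',c,s),proj(P2W(-.008,-.135,.147),c,s))
```

```text
13.225 [ 0.44412394 -0.04138089  0.30427919] [ 0.82591643 -0.29399027 -0.57438627] 0.021926867295687595
lock [(0.72, array([0.4896, 0.0397, 0.0911]))] [276.73197939 265.89837593]
```

View pics/w4.png

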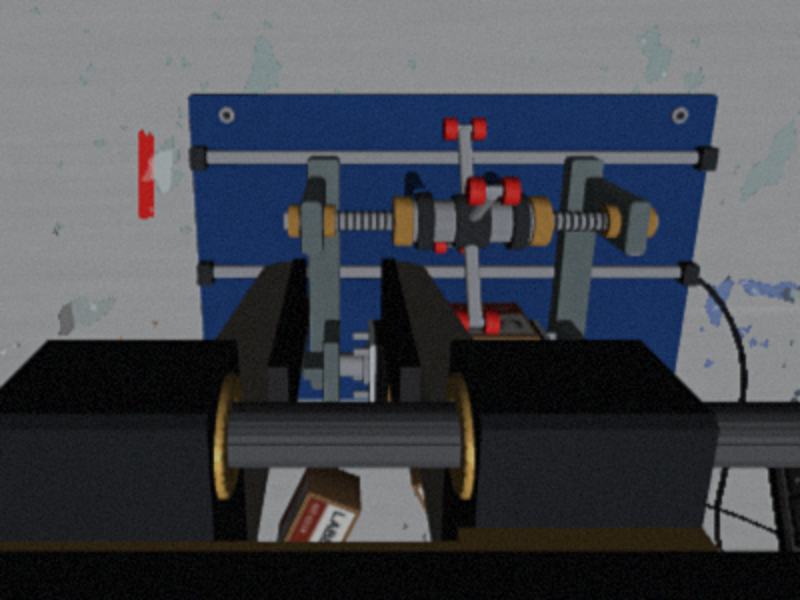

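This shows the turnbuckle upper grip at (495,190) and the right jaw's sprung plate at (360,365); the finger hides the lever. I'll get a scene crop to check the pads and the lever.

Run:
```python
from h import *
c=capture('scene');f=c['frame'];cv2.imwrite('pics/s4.png',cv2.resize(f[165:255,250:350],None,fx=6.5,fy=6.5,interpolation=cv2.INTER_CUBIC))
print('lock',world('lock_grip','scene',c),world('carton','scene',c))
c=capture('top');print('lock',world('lock_grip','top',c),world('carton','top',c))
```

```text
lock [(0.52, array([0.4889, 0.0343, 0.09  ])), (0.41, array([ 0.5284, -0.0994,  0.1405]))] [(0.73, array([ 0.7818, -0.0782, -0.0021])), (0.57, array([ 0.7599,  0.0442, -0.0033])), (0.56, array([0.6199, 0.0411, 0.0094])), (0.44, array([0.4855, 0.0368, 0.0917])), (0.17, array([ 0.5472,  0.0509, -0.    ]))]
lock [(0.4, array([ 0.5309, -0.0927,  0.1412]))] [(0.88, array([ 0.76  ,  0.0462, -0.0022])), (0.71, array([0.6155, 0.0422, 0.013 ])), (0.69, array([ 0.7818, -0.0715, -0.001 ]))]
```

View pics/s4.png

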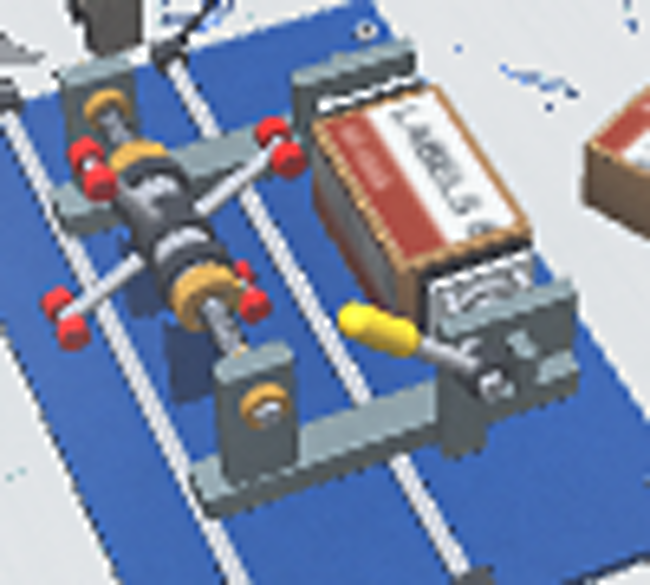

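Both pads bear on the carton, the left at (415,85) and the right at (470,255). The lever is raised with its yellow sleeve at (378,328). Next I'll close the fingers, go above the sleeve and push down along its arc.

apply_moves(
  plan=[
    [[0,3,-2,-2,0],[0,6,-4.5,-4,0],[0,8.8,-6.1,-8,0],[0,8.8,-6.1,-11.5,0],[0,8.8,-6.1,-11.5,0]],
  ],
)

```text
time_s: 14.25
tool_pos: [0.529, -0.0998, 0.1835]
tcp_rot: [-0.04, -3.135, -0.002]
wrist_force: [0.3, 0.1, 0.2]
gripper_width: 0.0004
grasp_force: 0.0
```

```bash
python3 -c "
from h import *
s=sense();print(s['time_s'],s['tool_pos'],s['wrist_force'],s['gripper_width'])
for x in(-.01,-.03):print(P2W(x,-.141,.1))"
```

```text
14.25 [ 0.52895927 -0.09981056  0.18346454] [0.29837064 0.08143829 0.20011404] 0.0004009241294626229
[ 0.53432146 -0.10264128  0.1       ]
[ 0.51433026 -0.10204795  0.1       ]
```

apply_moves(
  plan=[
    [[0,0.3,-0.25,-1.8,0],[0,-0.4,-0.25,-3.4,0],[0,-0.9,-0.25,-5,0],[0,-1.2,-0.25,-6.5,0],[0,-1.4,-0.25,-7.7,0],[0,-1.4,-0.25,-8.3,0],[0,-1.4,-0.25,-8.5,0],[0,-1.4,-0.25,-8.6,0]],
  ],
)

```text
time_s: 15.25
tool_pos: [0.5171, -0.103, 0.1005]
tcp_rot: [0.041, 3.141, 0.0]
wrist_force: [-1.9, 0.3, 2.0]
gripper_width: 0.0004
grasp_force: 1.1
```

```bash
python3 -c "
from h import *
s=sense();print(s['time_s'],s['tool_pos'],s['wrist_force'],s['gripper_width'])"
```

```text
15.25 [ 0.51710399 -0.10300864  0.10046652] [-1.94961888  0.33962263  1.98761945] 0.00037527674384455845
```

apply_moves(
  plan=[
    [[0,0,0,-0.2,0],[0,0,0,-0.4,0],[0,0,0,-0.5,0],[0,0,0,-0.5,0]],
  ],
)

```text
time_s: 15.75
tool_pos: [0.5175, -0.1031, 0.0988]
tcp_rot: [0.04, 3.14, -0.0]
wrist_force: [-13.0, 1.7, 39.5]
gripper_width: 0.0003
grasp_force: 19.9
```

The lever is on its stop. Lifting off and checking.

apply_moves(
  plan=[
    [[0,0,0,1,0],[0,0,0,4,0],[0,0,0,9,0],[0,-3,2,14,0],[0,-6,4,17,0],[0,-6,8,17,0],[0,-6,8,17,0]],
  ],
)

```text
time_s: 16.62
tool_pos: [0.4572, -0.0214, 0.2663]
tcp_rot: [0.037, 3.139, 0.001]
wrist_force: [-0.0, -0.8, 0.1]
gripper_width: 0.0005
grasp_force: 0.0
```

Run:
```python
from h import *
s=sense();print(s['time_s'],s['tool_pos'],s['wrist_force'])
c=capture('scene');f=c['frame'];cv2.imwrite('pics/s5.png',cv2.resize(f[165:255,250:350],None,fx=6.5,fy=6.5,interpolation=cv2.INTER_CUBIC))
print('lock',world('lock_grip','scene',c))
c=capture('wrist');print('lock',world('lock_grip','wrist',c,s),'expected',P2W(-.035,-.135,.092))
```

```text
16.625 [ 0.45723463 -0.02143544  0.2662571 ] [-0.02633737 -0.76452089  0.06184939]
lock [(0.63, array([ 0.5113, -0.1003,  0.0893]))]
lock [(0.97, array([ 0.5087, -0.0995,  0.0926]))] expected [ 0.50951046 -0.09590226  0.092     ]
```

View pics/s5.png

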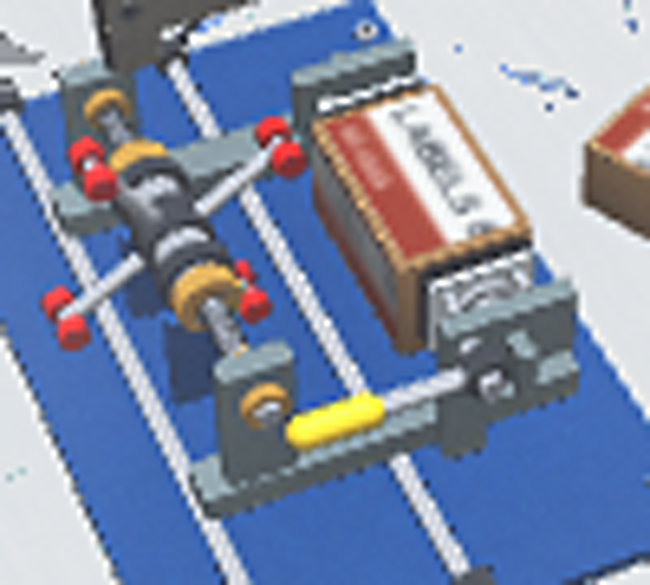

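The lever is now level, with its yellow sleeve at (335,420). The carton is held between both pads and the turnbuckle hasn't moved, so I'm handing in.

```bash
python3 -c "
from workcell import *
print(close_job())"
```

```text
the job is handed in; nothing more can be done
None
```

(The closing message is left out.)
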